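Change over from brightfield to blue fluorescence

ROBOT

A 6-joint arm with a two-finger parallel gripper is mounted at the origin on the work surface. World frame = base frame: x ahead of the robot, y to its left, z up, the work surface at z = 0. Lengths are in m, angles in rad, forces in N, time in s.
With the tool pointing down it reaches from about 0.325 to 0.9 m from the base axis. Payload 6.1 kg.
Tool frame: the origin (TCP) lies at the very end of the fingers, on their centre line; the grasp point (between the pads) lies 19 mm behind it; y points along the fingers, z is the direction in which the jaws open and shut, and the axes are right-handed (so a half turn about y gives the same grasp; the last joint's range is limited). The gripper opens to 85 mm and grips with 20 to 120 N. Pads are 22 mm wide; open, the fingers measure 114 mm over their backs; the gripper's body (76 mm by 85 mm) begins 54 mm behind the grasp point. The pads swing forward as they close: fully open they stand 13 mm farther back than shut.
Start: joints at [-1.316, 0.22, 1.526, -0, 1.395, -0.126], TCP at [0.232, -0.58, 0.231] pointing down, gripper open.
Joint ranges: [-2.98, 2.98], [-0.91, 2.08], [0.09, 2.57], [-1.24, 4.39], [0.2, 2.65], [-2.68, 2.68]. Speed limits (rad/s): [2.57, 2.57, 3.01, 3.14, 3.14, 3.14].

INTERFACE

Orientations are given as a unit quaternion [x, y, z, w].
In Python, from workcell import robot gives the robot as it stands.
- The arm moves only by the tool drive_tool, never from a script. Its argument "rows" is one flat list of numbers, 6 for each row, row after row: the shift along the tool's x, y, z in units of 30 mm (1.0 is 30 mm), then the turn, a rotation vector about the tool's x, y, z in degrees. In form: [dx, dy, dz, rx, ry, rz, dx, dy, dz, rx, ry, rz, ...]. A call has 1 to 12 rows; each row shifts and turns the pose as measured when the row begins, along the tool's axes as they then stand; what a row does not reach is not made up. A row lasts 1/8 s, in which the tool goes at most 62.5 mm and 10.7 degrees, less where a joint would pass 70% of its speed; a pose out of reach is approached as far as the arm can. A call is refused whole if a number of a shift passes 1 or a number of a turn 10.7, either way. A call with a gripper value outside its range is refused whole. "grip" is the opening, from -1 (shut) to 1 (fully open), set as the call begins (left out, the last holds). The fingers move at their own pace and stop on an object; "newtons" is the grip in N (left out, the last holds). Time passes only in rows, so rows that do not move let the fingers close. It gives the time, the measured TCP pose, the force and the opening at its end, in the units of the state.
- robot.get_obs(): the state, without advancing time (a new reading comes with each control period).
- robot.capture(name): name is "scene" or "top" or "wrist"; returns the picture (400x640x3 uint8, red, green, blue); there is no depth.
- robot.camera_params(name): a dict with "mtx" (3x3 intrinsics, pixels), "cam_to_world" (4x4, takes a point from camera to world coordinates). Camera axes: x right, y up, looking along -z (the intrinsics and any distortion apply to the point x, -y, -z); pixel columns grow to the right and rows downward; lengths in m; the calibration is good to about 2 mm. A picture is of the moment at which its call begins: read the wrist's pose just before it. camera_params takes no time and is no camera call; for the wrist camera it gives the pose at the moment of the call.
- robot.hand_in(): hands the job in, once; it reports no verdict.
Trained networks look in the newest picture that a camera, given by its name, has taken for a name from the list of things; names that differ only in an ending like _2 or _b are one class to them, and where a whole thing is asked for, a point or a joint stands for the part that bears it (a point fixed in the world has none). Each returns a list of dicts, best first, with "confidence" (0 to 1); they miss things now and then, are a little off and sometimes report something else, mostly with a low value. They report only what shows in the picture. A call takes as long as a camera call. They do not tell look-alikes from the thing itself.
- robot.recognise(label, camera): "at" ([x, y, z] in m, in the coordinates of the camera as it stood for that picture, good to about 4 mm: the middle of the surface that is visible of it).
- robot.landmark_of(label, camera): "at" ([x, y, z] in m, in the coordinates of the camera as it stood for that picture, good to about 4 mm: a listed point, or the origin of a listed thing).
The state is a dict: "time_s": time; "joint_positions": joint angles; "dq": joint speeds; "tau": joint torques, N m; "tcp_pos": TCP position; "tcp_rot": TCP orientation; "ft_force": force on the tool from outside, world axes, zero at the start; "wrist_torque": the same for the moment, N m; "finger_gap": opening from 0.0 (shut) to 1.0 (fully open).
Only numpy, scipy, OpenCV 4.12 (cv2) and the standard library are available. Lean on these libraries where they do the work, as an engineer would, in place of code of your own. Each camera call takes 0.05 s, during which the arm holds its last target.

TASK

Change the microscope over from brightfield to blue fluorescence, pressing with the closed fingertips: first switch the brightfield lamp off at the amber rocker on the lamp supply, then switch the blue channel on at the blue rocker on the control pod, and last press the round white shutter key on the pod fully down and keep it down; the program finishes while still holding it pressed. The shutter must not be pressed before the lamp is off and the blue channel is on. Only press: do not lift, tip or shift the two boxes, and leave the other switches and everything else on the bench as they are.

Things in the scene. Friction and masses are not known exactly. Their poses are not given: they have to be found in the camera images.
- pod: LED control pod: black and grey wedge-shaped box 180 (x) x 220 (y) x 66 mm on rubber feet, loose, 0.7 to 1.2 kg. Origin: centre of its underside; x points away from the operator. Its panel rises 0.12 rad towards +x, 55 mm high in the middle. Far half: four rockers, from +y violet, blue, green, red, 42 mm apart. Near half, from +y: fixed dial, display, round white shutter key
- supply: brightfield lamp supply: ivory box 180 (x) x 110 (y) x 68 mm on rubber feet, loose, 1.2 to 2 kg, flat top. Origin: centre of its underside; x points away from the operator. The amber rocker sits on the near half of its top (pivot at x = -46 mm); a black objective canister stands on the far half
- lamp (a joint): amber rocker on the lamp supply, rad: +0.2 = on (far end, with a white bar mark, down), -0.2 = off (near end down). All rockers: 44 mm long in x, 22 mm wide, two flat faces in a shallow valley; the pressed face lies parallel to the panel 10 mm above it (4 mm above its frame), the other end stands 9 mm higher. It is stiff (2 to 4 N on the raised end moves it) and stays where left
- lamp_off (a point): point on the near (unmarked) face of the amber rocker, mid-width, 16 mm from the pivot line towards the operator: press down here to switch off; it sinks about 6 mm, and is then level, 78 mm above the supply's underside. Axes turn with the rocker
- blue (a joint): blue rocker on the pod, rad: -0.2 = off (near end down, as it starts), +0.2 = on (far, white-marked end down). Built like the amber one. Pivot at x = +29, y = +21 mm on the pod
- blue_on (a point): point on the far (white-marked) face of the blue rocker, mid-width, 16 mm from the pivot line away from the operator: press down here to switch on; it sinks about 6 mm, and is then parallel to the sloping panel. Axes turn with the rocker
- shutter (a joint): shutter key, m of travel: 0 = up, 0.006 = fully down. Spring return: 1.5 N starts it, 4.5 N holds it fully down; the light shines only while it is down
- shutter_top (a point): centre of the top face of the round white shutter key: 37 mm across, 14 mm above the panel when up, 8 mm when down, in a flat black ring 48 mm across and 6 mm high. z is the key's axis, square to the sloping panel; it is pressed along -z
- violet (a joint): violet rocker of the pod, rad, built like the blue one; starts and stays off at -0.2
- green (a joint): green rocker of the pod, rad, built like the blue one; starts and stays off at -0.2
- red (a joint): red rocker of the pod, rad, built like the blue one; starts and stays off at -0.2
- canister: black objective canister, a cylinder 41 mm across and 54 mm high, standing on the far half of the lamp supply; origin at the centre of its base
- oil: amber immersion-oil bottle, 28 mm across, 62 mm high, standing just beside the pod's +y side; origin at the centre of its base
- carrier: black chip carrier frame 86 x 128 x 12 mm with two pale chips and four clear plugs standing to 23 mm, lying on the bench; origin at the centre of its underside
- dish: clear Petri dish 62 mm across, 16 mm high, on the bench at the left; origin at the centre of its underside
- slidebox: blue slide box 82 x 98 x 32 mm on the bench; origin at the centre of its underside
- blower: black rubber lens blower standing on its base, 56 mm across, 115 mm high with a thin nozzle, at the back; origin at the centre of its base
- driver: small screwdriver 160 mm long with a yellow handle, lying on the bench; origin at the centre of its underside
There are look-alikes about, which are no part of the job. What is shaped like the supply but turquoise or yellow is not meant.

How it is judged:
By the outcome, as a careful person would: the job done as asked, in the order asked, and still so for the second after the job is handed in, while the arm keeps its last pose, push and grip.
It also fails if it takes over 45 s, if anything falls off the work surface, if the arm or the gripper's body presses on something with over 40 N, if the wrist force passes 120 N, or if a joint passes its speed limit or range.

## Working session

There is one attempt and no reset: what is moved stays moved. The work goes in short steps, Python scripts to look and compute and a tool call to move; the robot and the scene stay as the last step left them, time stands still between calls to the robot, and variables do not carry over. Pictures are saved under pics/ and viewed, and the job is handed in when it is done.

Besides the shell and the picture viewer there is one more tool, called after ">>>" in YAML: its name, and indented under it one key for each argument. drive_tool: Moves the arm, as the interface text tells. Its arguments: {"type":"object","properties":{"rows":{"type":"array","items":{"type":"number"}},"grip":{"type":"number"},"newtons":{"type":"number"}},"required":["rows"]}

```bash
mkdir -p pics; ls
python3 - <<'E'
from workcell import robot
import cv2
o=robot.get_obs(); print(o)
for n in ["scene","top","wrist"]:
    p=robot.capture(n); cv2.imwrite(f"pics/{n}0.png",p[:,:,::-1])
    c=robot.camera_params(n); print(n,c)
E
```

```text
pics
{'time_s': 0.0, 'joint_positions': array([-1.31613263e+00,  2.21245263e-01,  1.52764540e+00, -9.25097929e-06,
        1.39469257e+00, -1.26098807e-01]), 'dq': array([-4.15989524e-04, -1.53765783e-03,  5.85387932e-04, -9.04718142e-04,
       -1.81260553e-03,  4.41831939e-06]), 'tau': array([ 1.71674736e-03, -4.96897066e+01, -3.89393055e+01, -1.38319231e-05,
        1.10533083e-02,  2.14864303e-05]), 'tcp_pos': array([ 0.23210455, -0.57963556,  0.23016924]), 'tcp_rot': array([-0.13385705,  0.69503255, -0.69362832,  0.13376021]), 'ft_force': array([ 0.48836239, -0.79302757,  0.70212375]), 'wrist_torque': array([-0.01107193, -0.02817226, -0.02263949]), 'finger_gap': 1.0038997013403441}
scene {'mtx': array([[461.73231128,   0.        , 321.09367508],
       [  0.        , 461.73231128, 195.44734618],
       [  0.        ,   0.        ,   1.        ]]), 'cam_to_world': array([[-0.40484664, -0.52102245,  0.75142185,  1.52245462],
       [ 0.91438106, -0.23296833,  0.33110878,  0.42830857],
       [ 0.00254239,  0.82113419,  0.57072951,  0.81658523],
       [ 0.        ,  0.        ,  0
[... 282 characters left out ...]
320723e-01],
       [-9.98876100e-01,  4.64011379e-02, -9.66808516e-03,
        -1.06552178e-02],
       [ 6.86498106e-04,  2.18120095e-01,  9.75921694e-01,
         1.25308464e+00],
       [ 0.00000000e+00,  0.00000000e+00,  0.00000000e+00,
         1.00000000e+00]])}
wrist {'mtx': array([[314.4330135 ,   0.        , 317.71438085],
       [  0.        , 314.4330135 , 199.54169013],
       [  0.        ,   0.        ,   1.        ]]), 'cam_to_world': array([[ 0.37165617,  0.89118366,  0.26012186,  0.29972195],
       [-0.92836819,  0.35738649,  0.10201668, -0.55426366],
       [-0.00204844, -0.27940399,  0.96017145,  0.37365486],
       [ 0.        ,  0.        ,  0.        ,  1.        ]])}
```

View pics/top0.png

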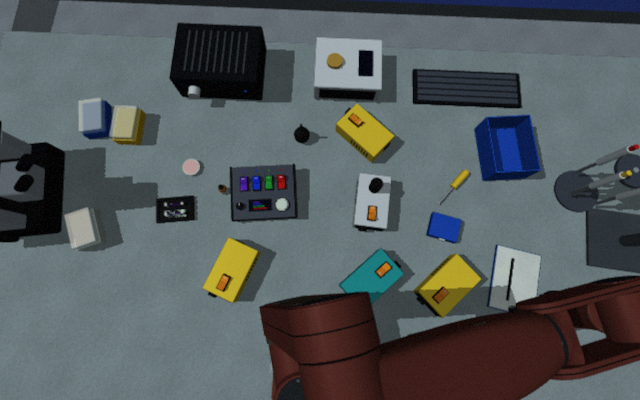

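View pics/scene0.png

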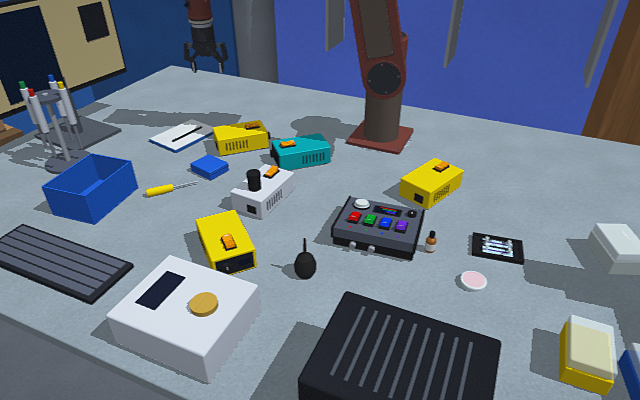

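```bash
cat > h.py <<'E'
from workcell import robot
import numpy as np, cv2
from scipy.spatial.transform import Rotation as R
def towor(cam,p):
    T=robot.camera_params(cam)["cam_to_world"]; return T[:3,:3]@np.array(p)+T[:3,3]
def pix(cam,p):
    c=robot.camera_params(cam);T=c["cam_to_world"];q=T[:3,:3].T@(np.array(p)-T[:3,3]);q=q*[1,-1,-1]
    u=c["mtx"]@q;return u[:2]/u[2]
def ray(cam,uv):
    c=robot.camera_params(cam);T=c["cam_to_world"]
    d=np.linalg.inv(c["mtx"])@[uv[0],uv[1],1];return T[:3,3],T[:3,:3]@(d*[1,-1,-1])
def atz(cam,uv,z):
    o,d=ray(cam,uv);return o+d*(z-o[2])/d[2]
E
python3 - <<'E'
from h import *
np.set_printoptions(precision=4,suppress=True)
for cam in ["top","scene"]:
  for l in ["lamp_off","blue_on","shutter_top","pod","supply"]:
    for r in robot.landmark_of(l,cam): 
        w=towor(cam,r["at"]);print(cam,l,round(r["confidence"],2),w,pix(cam,w))
E
```

```text
top lamp_off 0.69 [ 0.2287 -0.3984  0.0839] [437.534  298.4997]
top lamp_off 0.62 [0.2307 0.2738 0.0811] [221.4664 287.2626]
top lamp_off 0.52 [ 0.8301 -0.1213  0.0841] [352.6674 115.1115]
top lamp_off 0.42 [ 0.476  -0.1907  0.0842] [371.4584 216.7208]
top blue_on 0.49 [0.5925 0.198  0.0766] [255.3947 177.4569]
top shutter_top 0.47 [0.5088 0.1067 0.0641] [281.256  203.9029]
top shutter_top 0.32 [ 0.4656 -0.451  -0.0002] [442.8328 227.4865]
top supply 0.96 [ 0.5354 -0.196   0.0042] [369.5921 204.1062]
top supply 0.84 [ 0.7879 -0.1633 -0.0002] [361.4214 136.575 ]
top supply 0.82 [0.2922 0.2565 0.0001] [234.3154 268.5083]
top supply 0.79 [ 0.2712 -0.4452 -0.0007] [442.7855 284.9919]
top supply 0.69 [ 0.2775 -0.2003  0.0021] [369.7341 279.5187]
scene lamp_off 0.63 [ 0.8279 -0.1214  0.08  ] [229.3879 242.635 ]
scene lamp_off 0.62 [ 0.5609  0.3167 -0.0007] [428.4759 249.7223]
scene lamp_off 0.56 [0.2309 0.2788 0.0839] [444.4727 161.3841]
scene lamp_off 0.51 [ 0.476  -0.192   0.0828] [273.4965 166.9021]
scene lamp_off 0.43 [ 0.3227 -0.2403  0.0826] [282.9105 142.0807]
scene blue_on 0.64 [0.5953 0.1996 0.0784] [384.6849 222.4465]
scene blue_on 0.59 [ 0.5617  0.3202 -0.0015] [429.6833 250.4963]
scene shutter_top 0.48 [0.5096 0.1066 0.0657] [361.7028 200.3988]
scene pod 0.62 [0.5499 0.1727 0.0012] [378.0171 232.6873]
scene supply 0.84 [ 0.535  -0.1967 -0.0021] [264.4286 199.425 ]
scene supply 0.7 [ 0.2772 -0.1926  0.0039] [302.194  159.1727]
scene supply 0.64 [ 0.7872 -0.1694 -0.0026] [225.9341 252.4293]
scene supply 0.61 [ 0.2855  0.2538 -0.0011] [428.7783 191.0968]
scene supply 0.59 [ 0.2741 -0.4409 -0.0033] [241.6304 146.4609]
```

Run:
```python
import cv2
a=cv2.imread("pics/top0.png")[140:250,210:410]
cv2.imwrite("pics/crop_top.png",cv2.resize(a,None,fx=4,fy=4,interpolation=cv2.INTER_CUBIC))
a=cv2.imread("pics/scene0.png")[145:275,220:450]
cv2.imwrite("pics/crop_sc.png",cv2.resize(a,None,fx=3.4,fy=3.4,interpolation=cv2.INTER_CUBIC))
```

```text
(no output)
```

View pics/crop_top.png

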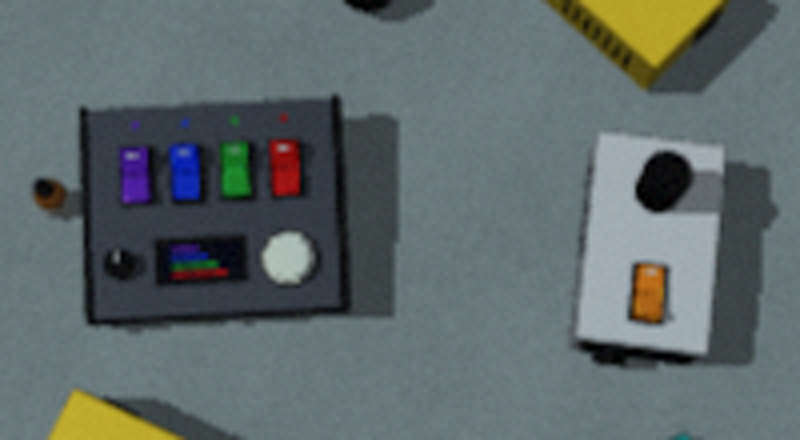

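View pics/crop_sc.png

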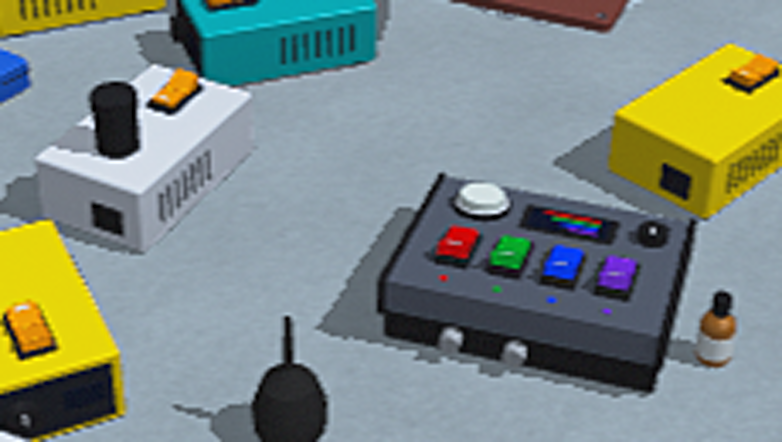

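```bash
cat >> h.py <<'E'
np.set_printoptions(precision=4,suppress=True)
def axes_for(yaw,pitch=0.0):
    # tool y along -normal, tool z along box +-y
    n=np.array([-np.sin(pitch)*np.cos(yaw),-np.sin(pitch)*np.sin(yaw),np.cos(pitch)])
    zb=np.array([-np.sin(yaw),np.cos(yaw),0]); y=-n
    out=[]
    for s in (1,-1):
        z=s*zb; x=np.cross(y,z); out.append(R.from_matrix(np.c_[x,y,z]))
    return out
def delta(pos,yaw,pitch=0.0,force=None):
    o=robot.get_obs(); C=R.from_quat(o["tcp_rot"]); t=o["tcp_pos"]
    best=min(axes_for(yaw,pitch),key=lambda r:(C.inv()*r).magnitude())
    sh=C.inv().apply(np.array(pos)-t)/0.03; ro=np.degrees((C.inv()*best).as_rotvec())
    print("t",o["time_s"],"tcp",t,"F",o["ft_force"],"gap",round(o["finger_gap"],3),"\n shift units",sh,"turn deg",ro, "\n shift in target axes",best.inv().apply(np.array(pos)-t)/0.03)
E
python3 - <<'E'
from h import *
o=robot.get_obs();print(R.from_quat(o["tcp_rot"]).as_matrix())
delta([0.43,-0.10,0.25],-0.07)
for cam in ["top","scene"]:
  for l in ["violet","blue","green","red","shutter","lamp","canister"]:
    for r in robot.landmark_of(l,cam)[:5]: 
        w=towor(cam,r["at"]);print(cam,l,round(r["confidence"],2),w)
E
```

```text
[[-0.9284  0.      0.3717]
 [-0.3717 -0.0001 -0.9284]
 [-0.     -1.      0.0001]]
t 0.65 tcp [ 0.2323 -0.5802  0.2313] F [-0.1612 -0.2936  0.0117] gap 1.0 
 shift units [-12.0672  -0.6226 -12.4116] turn deg [-0.0033 25.8283 -0.001 ] 
 shift in target axes [ -5.4542  -0.622  -16.4291]Traceback (most recent call last):
  File "<stdin>", line 6, in <module>
ValueError: it knows: blower, blue_on, canister, carrier, dish, driver, lamp_off, oil, pod, shutter_top, slidebox, supply
```

>>> drive_tool:
  rows: [-0.5, -0.2, -1, 0, 8.6, 0, -0.5, -0.2, -1, 0, 8.6, 0, -0.5, -0.2, -1, 0, 8.6, 0, -0.4, 0, -1, 0, 0, 0, -0.4, 0, -1, 0, 0, 0, -0.4, 0, -1, 0, 0, 0, -0.4, 0, -1, 0, 0, 0, -0.4, 0, -1, 0, 0, 0, -0.4, 0, -1, 0, 0, 0, -0.4, 0, -1, 0, 0, 0, -0.4, 0, -1, 0, 0, 0, -0.4, 0, -1, 0, 0, 0]
  grip: -1
  newtons: 40

```text
time_s: 2.15
tcp_pos: [0.3901, -0.2146, 0.2512]
tcp_rot: [-0.033, -0.705, 0.708, 0.03]
ft_force: [-0.4, -0.3, 0.5]
finger_gap: -0.002
```

Run:
```python
from h import *
delta([0.43,-0.10,0.25],-0.07)
p=robot.capture("wrist"); cv2.imwrite("pics/w1.png",p[:,:,::-1])
for l in ["lamp_off","supply","canister","blue_on","shutter_top","pod"]:
    for r in robot.landmark_of(l,"wrist")[:4]: 
        w=towor("wrist",r["at"]);print(l,round(r["confidence"],2),w,pix("wrist",w))
for cam in ["top","scene"]:
    for r in robot.landmark_of("canister",cam): 
        w=towor(cam,r["at"]);print(cam,l,round(r["confidence"],2),w,pix(cam,w))
```

```text
t 2.15 tcp [ 0.3901 -0.2146  0.2512] F [-0.3632 -0.2937  0.5359] gap -0.002 
 shift units [-0.9832  0.0293 -3.9242] turn deg [-0.2126 -1.127  -0.2341] 
 shift in target axes [-1.0603  0.0397 -3.904 ]
lamp_off 0.93 [ 0.2343 -0.398   0.0791] [488.4339 300.7056]
lamp_off 0.82 [ 0.3251 -0.2443  0.0826] [350.9107 239.9182]
lamp_off 0.59 [ 0.4819 -0.1912  0.0841] [284.7514  90.3784]
supply 0.83 [ 0.5403 -0.2014  0.0025] [293.4932  38.9218]
supply 0.83 [ 0.2794 -0.4449  0.006 ] [496.1682 236.0129]
supply 0.74 [ 0.2833 -0.2003  0.0019] [313.0763 246.8797]
top pod 0.22 [ 0.6144 -0.4813 -0.003 ] [449.8367 186.5647]
scene pod 0.86 [ 0.5766 -0.1984  0.0654] [255.2788 187.9061]
scene pod 0.43 [ 0.5353 -0.1956 -0.0042] [264.7459 200.1077]
```

View pics/w1.png

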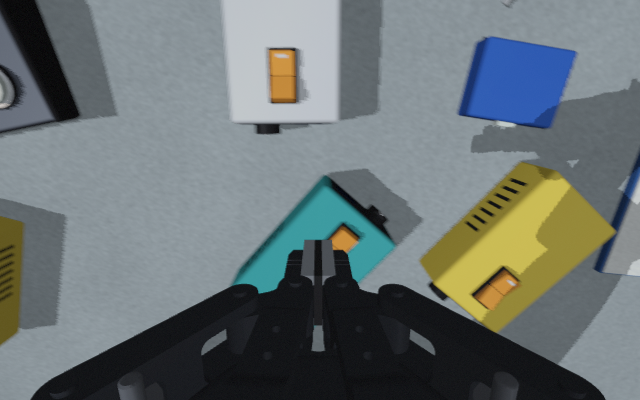

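Run:
```python
from h import *
p=robot.capture("wrist")[:,:,::-1]
c=p[0:140,200:360]; cv2.imwrite("pics/w1c.png",cv2.resize(c,None,fx=4,fy=4,interpolation=cv2.INTER_CUBIC))
```

```text
(no output)
```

View pics/w1c.png

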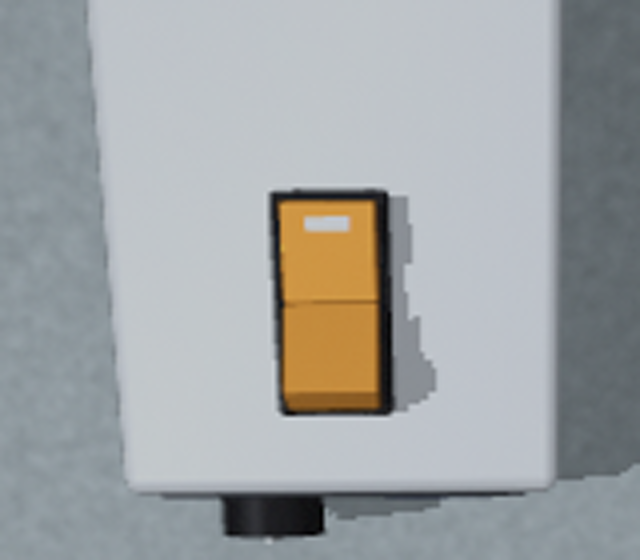

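Run:
```python
from h import *
f=lambda x,y,z: atz("wrist",(200+x/4,y/4),z)
v=f(331,301,.078);fa=f(327.5,200,.078);ne=f(331,395,.087)
print(v,fa,ne, "len",np.linalg.norm(v-fa),np.linalg.norm(v-ne))
a=f(130,485,.068);b=f(553,482,.068);print("front edge",a,b,np.linalg.norm(a-b),"mid",(a+b)/2,"yaw",np.arctan2(*(( b-a)[[0,1]]*[1,-1])))
r0=f(557,0,.068);print("right edge yaw",np.arctan2(*(r0-b)[[1,0]]))
print(np.arctan2(*(fa-ne)[[1,0]]))
T=robot.camera_params("wrist")["cam_to_world"];print(T)
```

```text
[ 0.4944 -0.1938  0.078 ] [ 0.5161 -0.1956  0.078 ] [ 0.4732 -0.1921  0.087 ] len 0.021714847971355408 0.023128463782078737
front edge [ 0.4571 -0.1372  0.068 ] [ 0.4481 -0.2433  0.068 ] 0.10649797708342706 mid [ 0.4526 -0.1903  0.068 ] yaw -0.08409832336277767
right edge yaw -0.08137368685993304
-0.08109697858307231
[[-0.0908  0.9569  0.2758  0.4612]
 [-0.9959 -0.0879 -0.0229 -0.223 ]
 [ 0.0024 -0.2768  0.9609  0.3943]
 [ 0.      0.      0.      1.    ]]
```

Run:
```python
from h import *
delta([0.478,-0.192,0.11],-0.082)
```

```text
t 2.65 tcp [ 0.3893 -0.2162  0.2509] F [-0.0705 -0.0935 -0.2058] gap 0.0 
 shift units [-2.8558  4.7014 -1.0885] turn deg [-0.1887 -0.5087 -0.1864] 
 shift in target axes [-2.8806  4.6956 -1.0475]
```

>>> drive_tool:
  rows: [-0.7, 0.7, -0.25, -0.2, -0.5, -0.2, -0.7, 0.8, -0.25, 0, 0, 0, -0.7, 0.8, -0.25, 0, 0, 0, -0.7, 0.8, -0.25, 0, 0, 0, -0.1, 0.8, 0, 0, 0, 0, 0, 0.6, 0, 0, 0, 0, 0, 0, 0, 0, 0, 0]

```text
time_s: 3.52
tcp_pos: [0.4809, -0.1981, 0.1124]
tcp_rot: [-0.032, -0.706, 0.707, 0.031]
ft_force: [0.1, -0.4, -0.1]
finger_gap: -0.0
```

Run:
```python
from h import *
delta([0.478,-0.192,0.11],-0.082)
p=robot.capture("wrist"); cv2.imwrite("pics/w2.png",p[:,:,::-1])
```

```text
t 3.525 tcp [ 0.4809 -0.1981  0.1124] F [ 0.0731 -0.3806 -0.0812] gap -0.0 
 shift units [ 0.1136  0.0811 -0.1955] turn deg [-0.098  -0.4106 -0.0503] 
 shift in target axes [ 0.1121  0.0815 -0.1962]
```

View pics/w2.png

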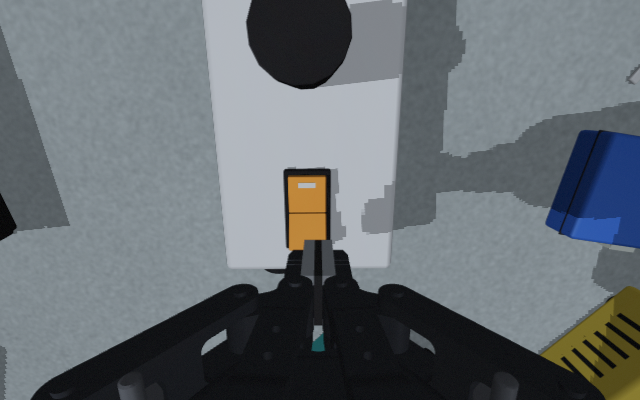

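>>> drive_tool:
  rows: [0.11, 0.1, -0.2, 0, -0.4, 0, 0, 0.4, 0, 0, 0, 0, 0, 0.2, 0, 0, 0, 0, 0, 0.15, 0, 0, 0, 0, 0, 0.15, 0, 0, 0, 0]

```text
time_s: 4.2
tcp_pos: [0.4801, -0.1934, 0.0848]
tcp_rot: [-0.031, -0.705, 0.708, 0.027]
ft_force: [-0.4, 0.4, 3.1]
finger_gap: -0.002
```

Run:
```python
from h import *
delta([0.478,-0.192,0.078],-0.082)
p=robot.capture("wrist"); cv2.imwrite("pics/w3.png",p[150:300,180:440,::-1].repeat(3,0).repeat(3,1))
```

```text
t 4.2 tcp [ 0.4801 -0.1934  0.0848] F [-0.4197  0.3627  3.1437] gap -0.002 
 shift units [ 0.0748  0.2246 -0.0427] turn deg [-0.2828 -0.0237 -0.3962] 
 shift in target axes [ 0.0732  0.2253 -0.0417]
```

View pics/w3.png

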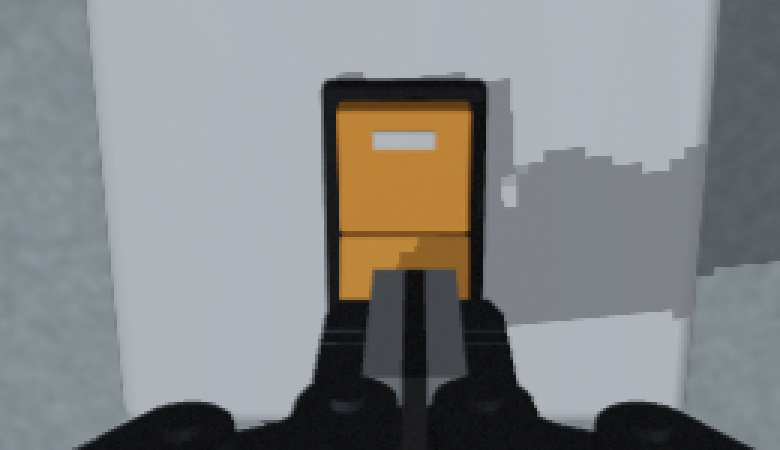

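>>> drive_tool:
  rows: [0.05, 0.1, 0, 0, 0, 0, 0, 0.1, 0, 0, 0, 0, 0, 0.1, 0, 0, 0, 0]

```text
time_s: 4.62
tcp_pos: [0.4792, -0.1935, 0.0776]
tcp_rot: [-0.032, -0.705, 0.708, 0.027]
ft_force: [-13.0, 6.0, 34.1]
finger_gap: 0.001
```

Run:
```python
from h import *
delta([0.478,-0.192,0.078],-0.082)
```

```text
t 4.625 tcp [ 0.4792 -0.1935  0.0776] F [-13.0223   6.0439  34.0575] gap 0.001 
 shift units [ 0.0423 -0.0146 -0.0479] turn deg [-0.2807 -0.0148 -0.409 ] 
 shift in target axes [ 0.0424 -0.0141 -0.0479]
```

>>> drive_tool:
  rows: [0, -0.15, 0, 0, 0, 0, 0, -0.4, 0, 0, 0, 0, 0, -0.8, 0, 0, 0, 0, 0.3, -1, 0, 0, 0, 0, 0.6, -0.6, -0.3, 0, 0, 0, 0.4, 0, -0.3, 0, 0, 0]

```text
time_s: 5.38
tcp_pos: [0.4405, -0.1722, 0.1698]
tcp_rot: [-0.032, -0.704, 0.709, 0.027]
ft_force: [0.3, 0.5, 0.3]
finger_gap: 0.001
```

Run:
```python
from h import *
p=robot.capture("wrist"); cv2.imwrite("pics/w4.png",p[:,:,::-1])
delta([0.478,-0.192,0.078],-0.082)
f=lambda x,y,z: atz("wrist",(x,y),z)
np.save("w4T.npy",robot.camera_params("wrist")["cam_to_world"])
for l in ["lamp_off","supply","blue_on","shutter_top","pod"]:
    for r in robot.landmark_of(l,"wrist")[:4]: 
        w=towor("wrist",r["at"]);print(l,round(r["confidence"],2),w,pix("wrist",w))
```

```text
t 5.425 tcp [ 0.4392 -0.1709  0.169 ] F [ 0.8403  1.2961 -0.5424] gap -0.001 
 shift units [-1.3295  3.0427  0.582 ] turn deg [-0.2498 -0.0209 -0.3109] 
 shift in target axes [-1.3458  3.0329  0.5957]
lamp_off 0.67 [ 0.4777 -0.1892  0.0772] [336.1947 155.0818]
lamp_off 0.37 [ 0.3216 -0.2435  0.0829] [411.4296 331.1837]
supply 0.97 [ 0.536  -0.1986 -0.0025] [336.6805  80.95  ]
supply 0.77 [ 0.2765 -0.443   0.0005] [565.5265 303.593 ]
```

View pics/w4.png

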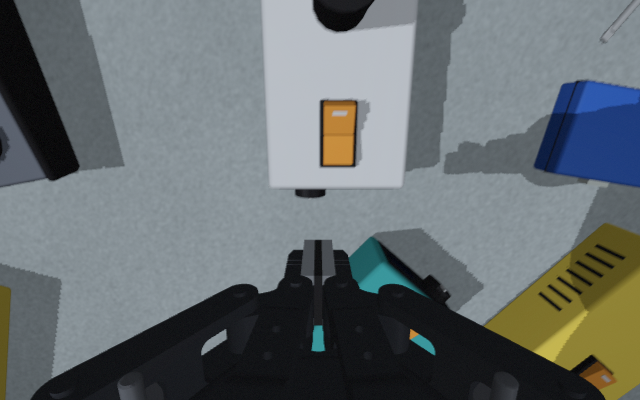

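Run:
```python
from h import *
f=lambda x,y,z: atz("wrist",(x,y),z)
a=f(271.5,187,.068);b=f(404,187,.068);print(a,b,np.linalg.norm(a-b),(a+b)/2)
delta([0.44,0.13,0.23],0.05)
```

```text
[ 0.456  -0.1373  0.068 ] [ 0.4472 -0.2424  0.068 ] 0.1054198343228142 [ 0.4516 -0.1898  0.068 ]
t 5.675 tcp [ 0.4403 -0.172   0.1676] F [-0.1031  0.1065  0.9204] gap 0.003 
 shift units [  0.832   -2.1243 -10.0238] turn deg [-0.2522 -7.5935 -0.2387] 
 shift in target axes [ -0.4918  -2.0793 -10.0557]
```

>>> drive_tool:
  rows: [0.2, -0.6, -1, 0, -2.5, 0, 0, -0.6, -1, 0, -2.5, 0, 0, -0.6, -1, 0, -2.5, 0, 0, -0.4, -1, 0, 0, 0, -0.1, 0, -1, 0, 0, 0, -0.1, 0, -1, 0, 0, 0, -0.1, 0, -1, 0, 0, 0, -0.1, 0, -1, 0, 0, 0, -0.1, 0, -1, 0, 0, 0, 0, 0, -1, 0, 0, 0, 0, 0, 0, 0, 0, 0, 0, 0, 0, 0, 0, 0]

```text
time_s: 7.18
tcp_pos: [0.4457, 0.1358, 0.2309]
tcp_rot: [0.019, -0.706, 0.708, -0.016]
ft_force: [-0.4, -0.7, -0.4]
finger_gap: 0.003
```

Run:
```python
from h import *
p=robot.capture("wrist"); cv2.imwrite("pics/w5.png",p[:,:,::-1])
delta([0.44,0.13,0.23],0.05)
for l in ["blue_on","shutter_top","pod"]:
    for r in robot.landmark_of(l,"wrist")[:4]: 
        w=towor("wrist",r["at"]);print(l,round(r["confidence"],2),w,pix("wrist",w))
cv2.imwrite("pics/w5c.png",cv2.resize(p[0:250,180:500,::-1],None,fx=2.4,fy=2.4,interpolation=cv2.INTER_CUBIC))
```

```text
t 7.225 tcp [0.4457 0.1357 0.2308] F [-0.1869  0.153  -0.3807] gap -0.0 
 shift units [0.1979 0.0288 0.1819] turn deg [-0.1928 -0.0637  0.1788] 
 shift in target axes [0.1982 0.0276 0.1818]
blue_on 0.88 [0.5919 0.1961 0.0777] [252.457   12.0314]
pod 0.75 [ 0.5517  0.1721 -0.0019] [288.3231  74.6287]
```

View pics/w5.png

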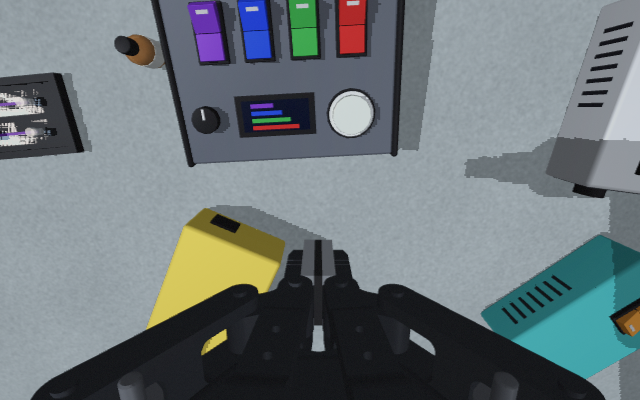

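View pics/w5c.png

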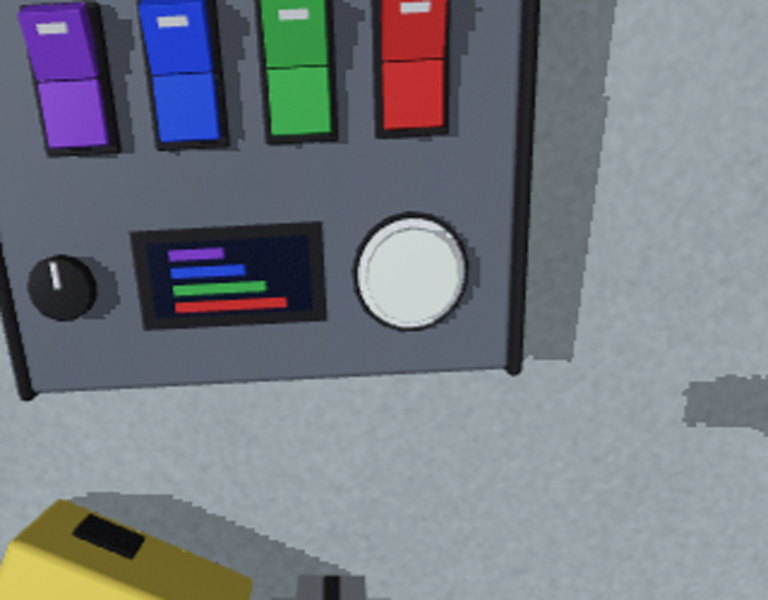

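Run:
```python
from h import *
f=lambda x,y,z: atz("wrist",(180+x/2.4,y/2.4),z)
V=np.array([f(68,81,.0684),f(183,74,.0684),f(297,66,.0684),f(412,60,.0684)]);print(V,np.linalg.norm(np.diff(V,axis=0),axis=1))
d=V[0]-V[3];yaw=np.arctan2(-d[0],d[1]);print("yaw",yaw)
s=f(413,271,.0635);print("shutter",s)
X=np.array([np.cos(yaw),np.sin(yaw),0]);Y=np.array([-X[1],X[0],0])
b=V[1];org=b-X*.028-Y*.021;print("origin",org,"shutter in pod",(s-org)@X,(s-org)@Y)
print("blue_on pressed tgt",b+X*.0159+np.array([0,0,.0019]))
c=f(28,392,.045);e=f(514,367,.045);print("front yaw",np.arctan2(*((e-c)[[0,1]]*[1,-1])),np.linalg.norm(c-e))
t=b+X*.0159;
delta([t[0],t[1],0.115],yaw,0.12)
```

```text
[[0.5756 0.2366 0.0684]
 [0.5799 0.1946 0.0684]
 [0.5846 0.1532 0.0684]
 [0.5885 0.1116 0.0684]] [0.0422 0.0417 0.0418]
yaw 0.10304837871389942
shutter [0.5148 0.1049 0.0635]
origin [0.5543 0.1709 0.0684] shutter in pod -0.046027199137576774 -0.0615911786357942
blue_on pressed tgt [0.5958 0.1963 0.0703]
front yaw 0.09893636729140672 0.21318124358488855
t 7.375 tcp [0.4457 0.1355 0.2312] F [-0.3115 -0.4245  0.2136] gap 0.0 
 shift units [-5.1022  3.8538 -1.7969] turn deg [-0.3699 -3.1483  7.0185] 
 shift in target axes [-4.6827  4.4647 -1.5008]
```

>>> drive_tool:
  rows: [-0.8, 0, -0.3, -0.2, -1.5, 3.5, -0.8, 0.5, -0.3, -0.2, -1.5, 3.5, -0.8, 0.8, -0.3, 0, 0, 0, -0.8, 0.8, -0.3, 0, 0, 0, -0.8, 0.8, -0.3, 0, 0, 0, -0.6, 0.8, 0, 0, 0, 0, 0, 0.4, 0, 0, 0, 0, 0, 0, 0, 0, 0, 0]

```text
time_s: 8.38
tcp_pos: [0.5995, 0.189, 0.1204]
tcp_rot: [0.012, 0.707, -0.703, 0.078]
ft_force: [0.2, 0.1, -0.3]
finger_gap: -0.0
```

Run:
```python
from h import *
p=robot.capture("wrist"); cv2.imwrite("pics/w6.png",p[:,:,::-1])
delta([0.5958,0.1963,0.10],0.101,0.12)
for l in ["blue_on","shutter_top","pod"]:
    for r in robot.landmark_of(l,"wrist")[:4]: 
        w=towor("wrist",r["at"]);print(l,round(r["confidence"],2),w,pix("wrist",w))
cv2.imwrite("pics/w6c.png",cv2.resize(p[130:330,180:440,::-1],None,fx=3,fy=3,interpolation=cv2.INTER_CUBIC))
```

```text
t 8.425 tcp [0.5999 0.1891 0.1212] F [-0.3751  0.2832 -0.1034] gap 0.001 
 shift units [ 0.2025  0.6873 -0.2534] turn deg [-0.0674 -0.4243 -0.4878] 
 shift in target axes [ 0.1947  0.6893 -0.2541]
blue_on 0.67 [0.5919 0.197  0.0801] [303.2721 247.8918]
shutter_top 0.56 [0.5142 0.1026 0.0636] [423.7997 354.915 ]
shutter_top 0.48 [0.5631 0.3205 0.0035] [166.2373 240.5058]
```

View pics/w6c.png

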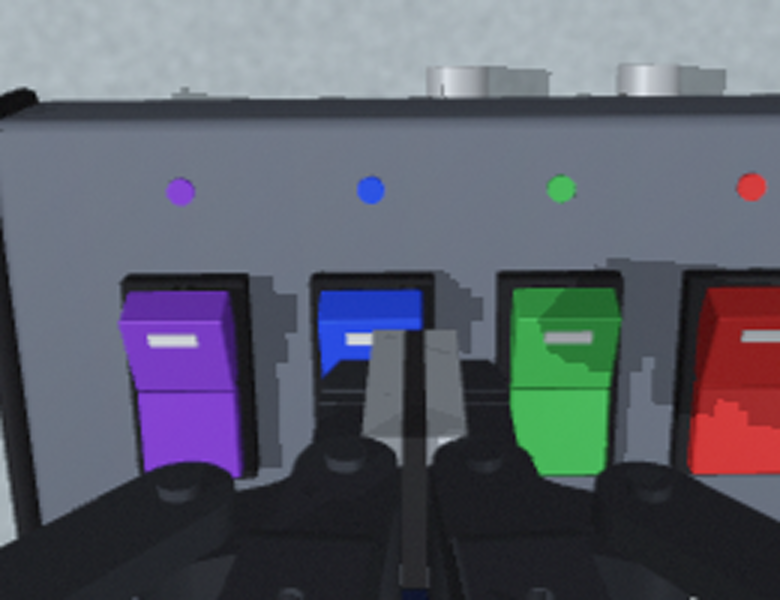

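Run:
```python
from h import *
f=lambda x,y,z: atz("wrist",(180+x/3,130+y/3),z)
print("valley v,g",f(191,390,.0684),f(560,389,.0684),"blue far edge",f(371,319,.080),"fr end",f(374,273,.067))
```

```text
valley v,g [0.5762 0.2374 0.0684] [0.5843 0.1538 0.0684] blue far edge [0.5998 0.1978 0.08  ] fr end [0.6069 0.1983 0.067 ]
```

Run:
```python
from h import *
delta([0.5965,0.197,0.0704],0.101,0.12)
```

```text
t 8.575 tcp [0.6009 0.1897 0.123 ] F [-0.6113 -0.1565  0.7023] gap -0.002 
 shift units [ 0.3515  1.7227 -0.2561] turn deg [-0.0414 -0.3952 -0.6754] 
 shift in target axes [ 0.3294  1.7269 -0.2572]
```

>>> drive_tool:
  rows: [0.33, 0.2, -0.26, 0, -0.4, -0.5, 0, 0.4, 0, 0, 0, 0, 0, 0.4, 0, 0, 0, 0, 0, 0.2, 0, 0, 0, 0, 0, 0.1, 0, 0, 0, 0]

```text
time_s: 9.2
tcp_pos: [0.5946, 0.198, 0.0818]
tcp_rot: [0.008, 0.707, -0.703, 0.08]
ft_force: [1.1, -0.3, 0.5]
finger_gap: 0.001
```

Run:
```python
from h import *
delta([0.5965,0.197,0.0704],0.101,0.12)
p=robot.capture("wrist");cv2.imwrite("pics/w7c.png",cv2.resize(p[130:330,180:440,::-1],None,fx=3,fy=3,interpolation=cv2.INTER_CUBIC))
```

```text
t 9.2 tcp [0.5946 0.198  0.0818] F [ 1.1328 -0.3361  0.4899] gap 0.001 
 shift units [-0.0108  0.3851  0.0381] turn deg [-0.024   0.0761 -0.2599] 
 shift in target axes [-0.0126  0.385   0.0382]
```

View pics/w7c.png

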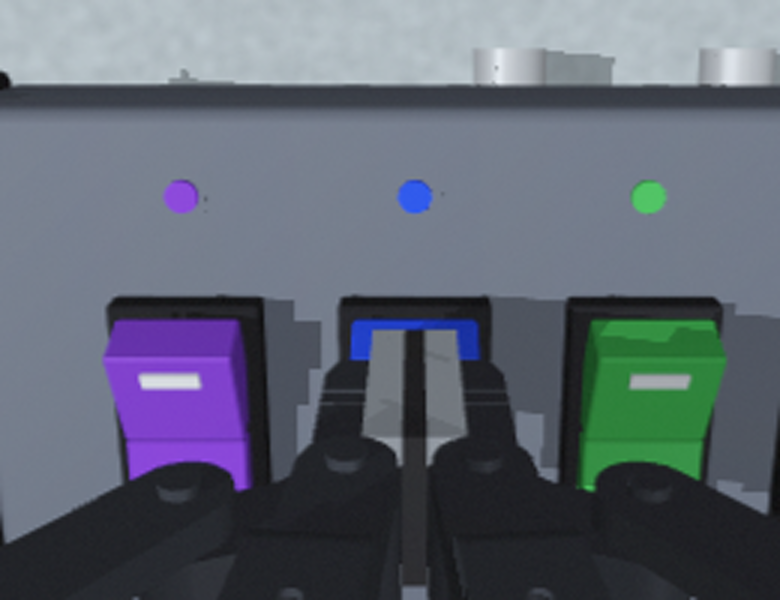

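>>> drive_tool:
  rows: [0, 0.12, 0, 0, 0, 0, 0, 0.1, 0, 0, 0, 0, 0, 0.08, 0, 0, 0, 0]

```text
time_s: 9.62
tcp_pos: [0.5974, 0.1982, 0.0739]
tcp_rot: [0.009, 0.707, -0.703, 0.081]
ft_force: [-1.0, 0.1, 2.5]
finger_gap: -0.0
```

Run:
```python
from h import *
delta([0.5965,0.197,0.0704],0.101,0.12)
```

```text
t 9.625 tcp [0.5974 0.1982 0.0739] F [-0.9941  0.0982  2.4711] gap -0.0 
 shift units [0.0473 0.111  0.0359] turn deg [-0.0098  0.0565 -0.4374] 
 shift in target axes [0.0464 0.1114 0.036 ]
```

>>> drive_tool:
  rows: [0.03, 0.06, 0, 0, 0, 0, 0, 0.06, 0, 0, 0, 0]

```text
time_s: 9.88
tcp_pos: [0.5979, 0.1983, 0.071]
tcp_rot: [0.01, 0.707, -0.702, 0.082]
ft_force: [-2.2, -0.1, 5.2]
finger_gap: 0.001
```

>>> drive_tool:
  rows: [0, 0.06, 0, 0, 0, 0]

```text
time_s: 10.0
tcp_pos: [0.598, 0.1983, 0.0706]
tcp_rot: [0.01, 0.707, -0.702, 0.082]
ft_force: [-10.8, -2.2, 21.5]
finger_gap: -0.002
```

>>> drive_tool:
  rows: [0, -0.15, 0, 0, 0, 0, 0, -0.5, 0, 0, 0, 0, 0, -0.8, 0, 0, 0, 0, 0.4, -0.9, 0.4, 0, 0, 0, 0.9, -0.6, 0.8, 0, 0, 0, 0.9, 0, 0.8, 0, 0, 0, 0.9, 0, 0.8, 0, 0, 0, 0.4, 0, 0, 0, 0, 0, 0, 0, 0, 0, 0, 0]

```text
time_s: 11.12
tcp_pos: [0.4869, 0.1009, 0.1501]
tcp_rot: [0.009, 0.707, -0.703, 0.081]
ft_force: [-0.1, -0.7, 0.5]
finger_gap: 0.002
```

Run:
```python
from h import *
delta([0.513,0.105,0.0635],0.101,0.12)
p=robot.capture("wrist"); cv2.imwrite("pics/w8.png",cv2.resize(p[50:300,180:500,::-1],None,fx=2.4,fy=2.4,interpolation=cv2.INTER_CUBIC))
for l in ["blue_on","shutter_top","pod"]:
    for r in robot.landmark_of(l,"wrist")[:4]: 
        w=towor("wrist",r["at"]);print(l,round(r["confidence"],2),w,pix("wrist",w))
```

```text
t 11.125 tcp [0.4869 0.1009 0.1501] F [-0.0544 -0.6716  0.5397] gap 0.002 
 shift units [-0.5031  2.9741 -0.0473] turn deg [-0.0249  0.1089 -0.4589] 
 shift in target axes [-0.5268  2.97   -0.047 ]
blue_on 0.6 [0.5988 0.1991 0.0717] [191.9122  52.4097]
shutter_top 0.78 [0.5184 0.1035 0.0635] [317.8462 181.3557]
pod 0.84 [0.5532 0.1741 0.0024] [246.179  129.9426]
```

View pics/w8.png

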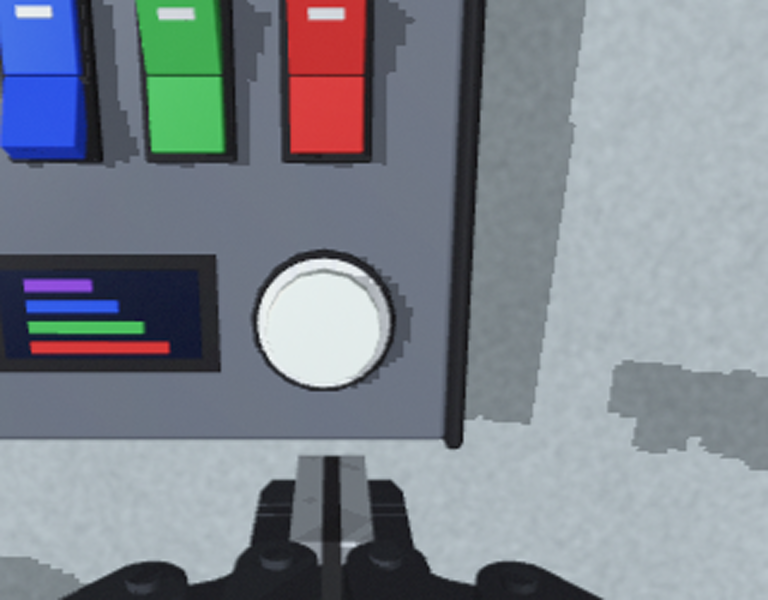

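Run:
```python
from h import *
f=lambda x,y,z: atz("wrist",(180+x/2.4,50+y/2.4),z)
s=f(322.5,328,.0635);print(s, f(264,328,.0635)-f(381,328,.0635),f(322,268,.0635)-f(322,388,.0635))
print("ring ctr",f(324,320,.054))
delta(s,0.101,0.12)
```

```text
[0.5141 0.1057 0.0635] [-0.0038  0.0369  0.    ] [0.038  0.0039 0.    ]
ring ctr [0.5157 0.1055 0.054 ]
t 11.325 tcp [0.488  0.1013 0.1501] F [-0.4198 -0.4621 -0.1032] gap -0.002 
 shift units [-0.5032  2.9752 -0.0611] turn deg [-0.031   0.175  -0.4704] 
 shift in target axes [-0.5274  2.971  -0.061 ]
```

>>> drive_tool:
  rows: [-0.5, 0.5, -0.06, 0, 0, -0.5, 0, 0.7, 0, 0, 0, 0, 0, 0.6, 0, 0, 0, 0, 0, 0.4, 0, 0, 0, 0, 0, 0.2, 0, 0, 0, 0]

```text
time_s: 11.95
tcp_pos: [0.5157, 0.1081, 0.0795]
tcp_rot: [0.005, 0.707, -0.703, 0.081]
ft_force: [-0.4, 0.1, 0.2]
finger_gap: -0.002
```

Run:
```python
from h import *
delta([0.514,0.1055,0.0635],0.101,0.12)
p=robot.capture("wrist"); cv2.imwrite("pics/w9.png",cv2.resize(p[50:300,180:500,::-1],None,fx=2.4,fy=2.4,interpolation=cv2.INTER_CUBIC))
```

```text
t 11.95 tcp [0.5157 0.1081 0.0795] F [-0.3791  0.08    0.1706] gap -0.002 
 shift units [0.1292 0.5203 0.0798] turn deg [ 0.0035  0.3588 -0.1108] 
 shift in target axes [0.1277 0.5205 0.0805]
```

View pics/w9.png

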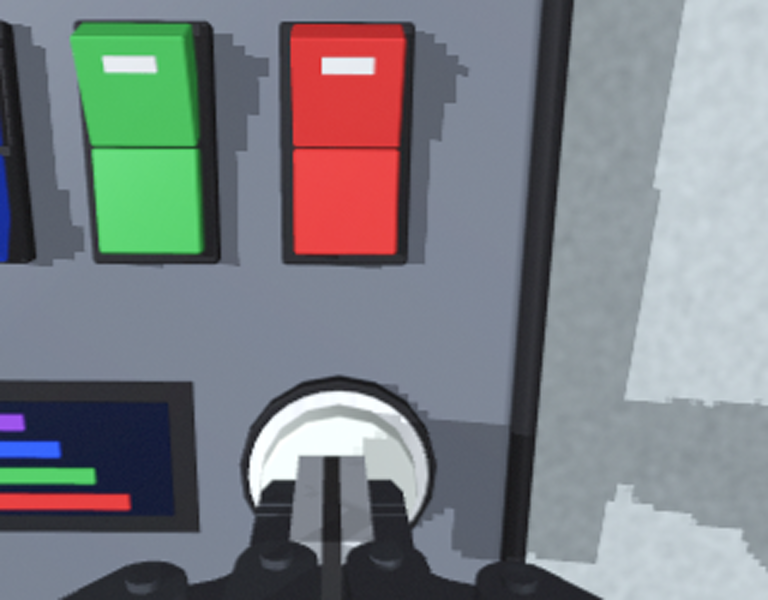

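>>> drive_tool:
  rows: [0.12, 0.15, 0.08, 0, 0, 0, 0, 0.2, 0, 0, 0, 0, 0, 0.15, 0, 0, 0, 0]

```text
time_s: 12.38
tcp_pos: [0.5148, 0.1054, 0.0642]
tcp_rot: [0.006, 0.707, -0.703, 0.082]
ft_force: [0.4, -0.4, 0.6]
finger_gap: 0.001
```

>>> drive_tool:
  rows: [0, 0.08, 0, 0, 0, 0]

```text
time_s: 12.5
tcp_pos: [0.5151, 0.1054, 0.0618]
tcp_rot: [0.006, 0.707, -0.703, 0.081]
ft_force: [-1.2, -0.2, 2.3]
finger_gap: -0.005
```

>>> drive_tool:
  rows: [0, 0.08, 0, 0, 0, 0]

```text
time_s: 12.62
tcp_pos: [0.5154, 0.1054, 0.0595]
tcp_rot: [0.006, 0.707, -0.703, 0.081]
ft_force: [-2.7, 1.0, 3.3]
finger_gap: -0.001
```

>>> drive_tool:
  rows: [0, 0.06, 0, 0, 0, 0]

```text
time_s: 12.75
tcp_pos: [0.5156, 0.1054, 0.0578]
tcp_rot: [0.006, 0.707, -0.703, 0.081]
ft_force: [-3.6, -0.3, 7.0]
finger_gap: 0.0
```

>>> drive_tool:
  rows: [0, 0.05, 0, 0, 0, 0]

```text
time_s: 12.88
tcp_pos: [0.5158, 0.1054, 0.0575]
tcp_rot: [0.005, 0.707, -0.703, 0.081]
ft_force: [-11.9, -1.2, 23.3]
finger_gap: 0.0
```

>>> drive_tool:
  rows: [0.02, 0.035, 0, 0, 0, 0]

```text
time_s: 13.0
tcp_pos: [0.5157, 0.1054, 0.0578]
tcp_rot: [0.005, 0.707, -0.703, 0.081]
ft_force: [-7.1, -0.1, 11.9]
finger_gap: -0.002
```

Run:
```python
from h import *
delta([0.514,0.1055,0.0575],0.101,0.12)
for n in ["wrist","scene","top"]:
    p=robot.capture(n)
    p={"wrist":lambda:cv2.resize(p[50:300,180:500],None,fx=2.4,fy=2.4),"scene":lambda:cv2.resize(p[145:275,220:450],None,fx=3.4,fy=3.4),"top":lambda:cv2.resize(p[130:250,200:400],None,fx=4,fy=4)}[n]()
    cv2.imwrite(f"pics/z_{n}.png",p[:,:,::-1])
    o=robot.get_obs();print(o["tcp_pos"],o["ft_force"])
for cam,l in [("scene","supply"),("scene","pod"),("scene","shutter_top"),("scene","blue_on"),("scene","lamp_off"),("top","supply")]:
    for r in robot.landmark_of(l,cam)[:5]: print(cam,l,towor(cam,r["at"]))
o=robot.get_obs();print(o["tcp_pos"],o["ft_force"])
```

```text
t 13.0 tcp [0.5157 0.1054 0.0578] F [-7.1066 -0.0579 11.9303] gap -0.002 
 shift units [ 0.0563  0.002  -0.0088] turn deg [-0.02    0.3866 -0.1811] 
 shift in target axes [ 0.0563  0.0021 -0.0085]
[0.5157 0.1054 0.0577] [-7.9688 -1.6219 12.6427]
[0.5157 0.1054 0.0577] [-7.8888 -0.5203 12.9447]
[0.5157 0.1054 0.0577] [-6.7635 -0.8716 13.4344]
scene supply [ 0.7903 -0.1697 -0.0038]
scene supply [0.2887 0.2515 0.0005]
scene supply [ 0.5354 -0.1989 -0.0011]
scene supply [ 0.2761 -0.1951  0.0031]
scene supply [ 0.2707 -0.4402 -0.0027]
scene pod [0.5497 0.177  0.0004]
scene shutter_top [0.5114 0.1055 0.0552]
scene blue_on [0.5958 0.1974 0.07  ]
scene lamp_off [ 0.8269 -0.117   0.0778]
scene lamp_off [ 0.3235 -0.2393  0.0809]
scene lamp_off [ 0.476  -0.1924  0.0766]
scene lamp_off [ 0.2287 -0.3958  0.0811]
scene lamp_off [0.2311 0.279  0.0796]
top supply [ 0.2689 -0.4446 -0.0001]
top supply [ 0.5341 -0.1962 -0.001 ]
top supply [ 0.2764 -0.1981 -0.0004]
top supply [ 0.2929  0.2574 -0.0007]
top supply [ 0.7857 -0.1654  0.0009]
[0.5157 0.1054 0.0577] [-7.5461 -1.2552 12.161 ]
```

View pics/z_wrist.png

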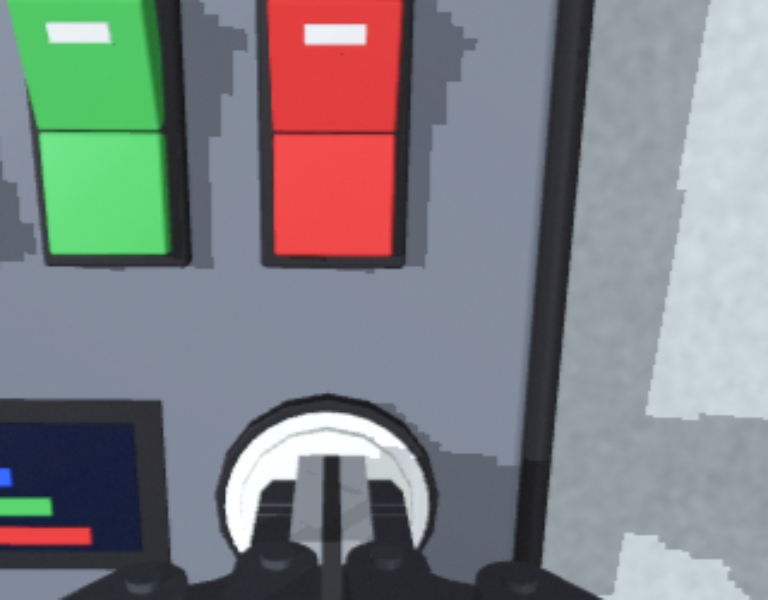

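View pics/z_scene.png

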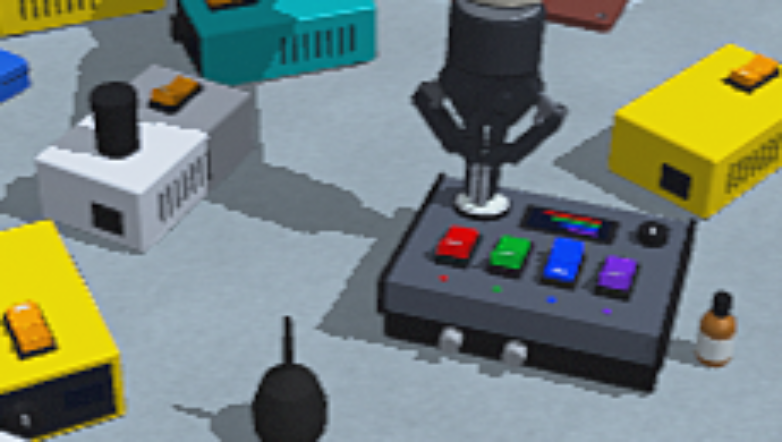

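View pics/z_top.png

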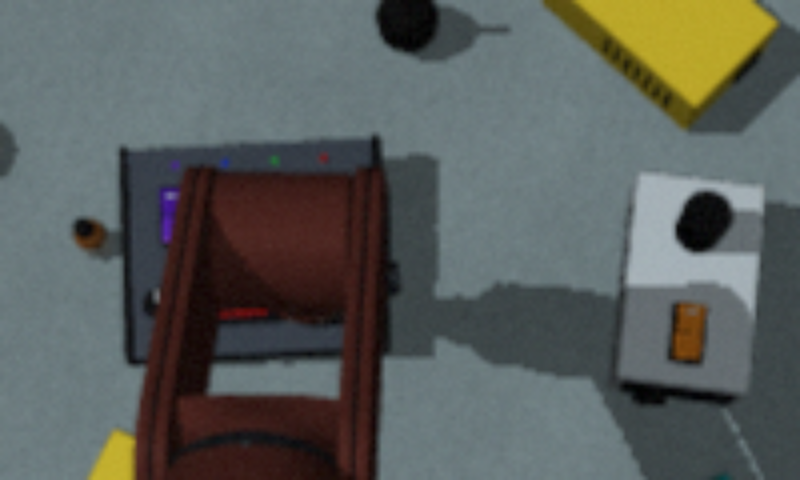

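Run:
```python
from h import *
o=robot.get_obs();print(o["time_s"],o["tcp_pos"],o["ft_force"]);print(robot.hand_in())
```

```text
13.45 [0.5157 0.1054 0.0577] [-7.5461 -1.2552 12.161 ]
the job is handed in; nothing more can be done
None
```

The changeover is done and handed in at 13.45 s. The lamp is off, the blue channel is on, and the closed fingertips are still holding the shutter key down.

- **Lamp:** I chose the ivory supply with the canister, not the yellow or turquoise look-alikes. I pressed the near face of its amber rocker, and the later wrist picture shows the near end down and the marked end up. The detector put the pressed face at 77 mm, against the expected 78 mm.
- **Blue channel:** I pressed the far face with the tool tilted to match the panel. The later pictures show the blue rocker tipped the other way from green and red, with violet, green and red unchanged.
- **Shutter:** I pressed it last, along the key's axis. The tip stopped about 6 mm below the key's up position, and I eased the push to about 12 N, well above the 4.5 N needed to hold it down. The reading stayed steady over the final pictures.
- **Boxes:** I saw no movement beyond measuring noise. The supply's front edge moved about 1 mm between two readings.
- **Forces and disagreements:** The push briefly reached about 34 N (37 N in total) as the lamp rocker bottomed, more than intended. It reached about 24 N on blue and 26 N on the shutter. About 7 N of sideways push was still on the shutter key at hand-in. The detectors and my pixel measurements differed by 2 to 5 mm in places, so I used my pixel measurements and corrected them from close-up views.

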